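# Zero a coating gauge, then hold it on the marked spot of a sloping griddle

### The job

Check the non-stick coating of the griddle: take the pen-shaped coating gauge out of its stand, zero it by holding it upright with its tip on the middle of the round steel zero block, sprung tip pressed lightly about halfway in, for two seconds. Then press the tip in the same light way on the middle of the double-ringed spot of the griddle, with the pen square to the sloping plate. Finish while still holding it there, pressed and still, with nothing but the gripper and the griddle touching the gauge, and never press hard or disturb the other things on the worktop.

Things in the scene. Friction and masses are not known exactly. Their poses are not given: they have to be found in the camera images.
- gauge: Pen gauge, 150 mm long, about 0.15 kg, loose, upright in the stand. Origin: end of the tip when fully out; z runs along the pen from tip to rear. Steel tip 10 mm across (z 0 to 12 mm), nose 16 mm across (to 48), black collar 38 mm across (to 54), square grey body 24 x 24 mm, faces square to x and y (to 146; grip it about z 100), 20 mm end cap (to 150)
- tip (a joint): How far the sprung tip is pushed into the nose: 0 fully out, 0.010 m fully in. The spring takes 1.2 N to start, then 0.4 N per mm (3.2 N at half way, 5.2 N at the stop)
- tip_end (a point): Centre of the end face of the sprung tip; moves with the tip
- stand: Stand, fixed: grey block 76 x 76 mm, 60 mm high, on a thin 100 mm square black foot, with a vertical 21 mm through hole. The gauge's collar rests on its top, the nose hangs in the hole, the tip end 12 mm above the worktop: draw it 50 mm or more straight up. Origin: centre of the underside
- zero_block: Zero block, fixed: round bare steel block 60 mm across, 20 mm high, flat level top, thin black rubber band round its foot. Origin: centre of the underside. Stand and zero block lie left and right of the griddle, either way round
- zero_top (a point): Centre of the zero block's top face, where the tip is to be held
- griddle: Griddle, fixed: dark plate 160 (its x) by 280 (its y) by 12 mm on legs. Its top rises along its +x by 0.22 rad (12.6 degrees), low edge toward the robot; the middle of the top is 52 mm above the origin, on the worktop. A strip stands 6 mm proud at back and sides; wire handles stick out 27 mm at the sides. Three spots lie in a row across its middle, 80 mm apart: one double ring, two single
- spot_double: The spot to measure: two concentric thin light rings, 46 and 25 mm across (the other two spots have one ring, 25 mm). Which of the three places it has varies. Origin: its centre on the plate's surface; z is the plate's outward normal (0.22 rad from vertical), y runs across the slope, x up it
- tomato: ripe tomato, 58 mm; bystander, loose, to be left alone; origin at the centre of its underside
- garlic_a: garlic bulb, 52 mm; bystander, loose, to be left alone; origin at the centre of its underside
- garlic_b: garlic bulb, 60 mm; bystander, loose, to be left alone; origin at the centre of its underside
- kitchen_timer: round kitchen timer, 67 mm across, 49 mm high; bystander, loose, to be left alone; origin at the centre of its underside
- masking_tape: roll of tape lying flat, 96 mm across, 25 mm high; bystander, loose, to be left alone; origin at the centre of its underside
- soup_spoon: metal spoon lying flat, 191 mm long; bystander, loose, to be left alone; origin at the centre of its underside

How it is judged:
By the outcome, as a careful person would: the job done as asked, in the order asked, and still so for the second after the job is handed in, while the arm keeps its last pose, push and grip.
It also fails if it takes over 53 s, if anything falls off the work surface, if the arm or the gripper's body presses on something with over 40 N, if the wrist force passes 120 N, or if a joint passes its speed limit or range.

### The arm

A 6-joint arm with a two-finger parallel gripper is mounted at the origin on a cart in front of the work surface, level with it; the furniture and walls round the work are solid. World frame = base frame: x ahead of the robot, y to its left, z up, the work surface at z = 0. Lengths are in mm, angles in rad, forces in N, time in s.
With the tool pointing down it reaches from about 300 to 775 mm from the base axis. Payload 14.6 kg.
Tool frame: the origin (TCP) lies between the finger pads; the fingertips stand 17 mm ahead of it and the grasp point (between the pads) lies 2 mm behind it; z points along the fingers, y is the line along which they close (so a half turn about z gives the same grasp; the last joint's range is limited). The gripper opens to 94 mm and grips with 3 to 60 N. Pads are 16 mm wide; open, the fingers measure 119 mm over their backs; the gripper's body (75 mm by 177 mm) begins 78 mm behind the grasp point.
Start: joints at [1.143, 0.3, 1.521, -0, 1.321, -0.067], TCP at [194.159, 514.579, 222.446] pointing down, gripper open.
Joint ranges: [-3.03, 3.03], [-0.79, 2.21], [0.23, 2.52], [-1.04, 4.18], [0, 3.07], [-2.55, 2.55]. Speed limits (rad/s): [2.22, 2.22, 2.57, 3.14, 3.14, 3.14].

### API

Orientations are given as a rotation vector (axis times angle).
In Python, from plant import bot, viewer, sensors gives the robot as it stands (bot), with the cameras (viewer) and the readings (sensors).
- The arm moves only by the shell command python3 steer.py 'ROWS' [OPENING] [FORCE]. ROWS is a JSON list of rows, 1 to 10 of them, each of 4 numbers: dx, dy, dz in mm, then a turn about the tool's z in rad; each row shifts and turns the commanded pose from where the row before left it, along the tool's axes as they then stand; what a row does not reach is not made up. A row lasts 1/8 s, in which the tool goes at most 62.5 mm and 0.188 rad, less where a joint would pass 70% of its speed; a pose out of reach is approached as far as the arm can. OPENING is the finger opening in mm, set as the command begins (- or left out keeps the last). The fingers move at their own pace and stop on an object; FORCE is the grip in N (left out, the last holds). Time passes only in rows, so rows that do not move let the fingers close. It prints the time, the measured TCP pose, the force, the opening and the grip force at its end.
- sensors.read_state(): the state, without advancing time (a new reading comes with each control period).
- viewer.capture(name): name is "scene" or "top" or "wrist"; returns a dict with "img" (400x640x3 uint8, red, green, blue), "mtx" (3x3 intrinsics, pixels), "position" and "rotation" of the camera in the world. Camera axes: x right, y down, z forward; pixel columns grow to the right and rows downward; lengths in mm; the calibration is good to about 2 mm. A picture is of the moment at which its call begins. There is no depth.
- bot.close_job(): hands the job in; it is judged then, once.
The state is a dict: "time_s": time; "q": joint angles; "qvel": joint speeds; "joint_torque": joint torques, N m; "eef_pos": TCP position; "ee_rot": TCP orientation; "wrist_force": force on the tool from outside, world axes, zero at the start; "wrist_torque": the same for the moment, N m; "grip_width": finger opening in mm; "gripper_force": force on a finger pad.
Only numpy, scipy, OpenCV 4.12 (cv2) and the standard library are available. Lean on these libraries where they do the work, as an engineer would, in place of code of your own. Each camera call takes 0.05 s, during which the arm holds its last target. There are 200 camera calls.

## Working session

There is one attempt and no reset: what is moved stays moved. The work goes in short steps, Python scripts to look and compute and a shell command to move; the robot and the scene stay as the last step left them, time stands still between calls to the robot, and variables do not carry over. Pictures are saved under pics/ and viewed, at most 10 in all, crops included, and the job is handed in when it is done.

```bash
ls; mkdir -p pics
python3 - <<'E'
from plant import bot, viewer, sensors
import cv2,numpy as np,pickle
s=sensors.read_state();print(s)
for n in("scene","top","wrist"):
    c=viewer.capture(n);pickle.dump(c,open(n+".pkl","wb"));cv2.imwrite(f"pics/{n}0.png",c["img"][:,:,::-1]);print(n,c["mtx"],c["position"],c["rotation"])
E
```

```text
pics
plant.py
steer.py
{'time_s': 0.0, 'q': array([ 1.14338126e+00,  3.00472043e-01,  1.52159150e+00, -2.16537565e-05,
        1.32070745e+00, -6.66007457e-02]), 'qvel': array([6.09448093e-04, 8.54855089e-04, 2.02334963e-03, 4.22506933e-05,
       3.42862254e-03, 4.59702225e-04]), 'joint_torque': array([ 2.11493621e-03, -5.31814098e+01, -3.52730799e+01,  7.08700041e-02,
        2.45360413e-02, -3.86309353e-05]), 'eef_pos': array([194.07421212, 514.35427474, 221.88139821]), 'ee_rot': array([-5.63639982e-01, -3.09034444e+00,  1.80265277e-03]), 'wrist_force': array([-0.77160363, -0.2478424 , -0.12090759]), 'wrist_torque': array([0.00273425, 0.02304053, 0.04536259]), 'gripper_force': 0.0, 'grip_width': 93.96775172027965}
scene [[496.58583439   0.         312.20865432]
 [  0.         496.58583439 198.79265673]
 [  0.           0.           1.        ]] [-349.90134859 1173.44169096  776.72517986] [-0.77284206  2.28999469 -1.44706815]
top [[378.38155401   0.         316.05778705]
 [  0.         378.38155401 196.6617501 ]
 [  0.           0.           1.        ]] [ 305.44899405  -30.44322621 1139.67961389] [-2.12913502  2.09430469 -0.20859692]
wrist [[281.15836079   0.         317.60974578]
 [  0.         281.15836079 197.55913294]
 [  0.           0.           1.        ]] [126.2091288  538.95007415 383.77226793] [2.40749179 1.66479796 0.21151642]
```

View pics/scene0.png

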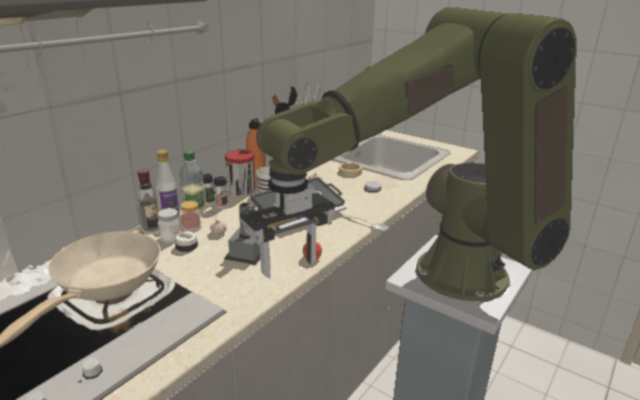

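View pics/top0.png

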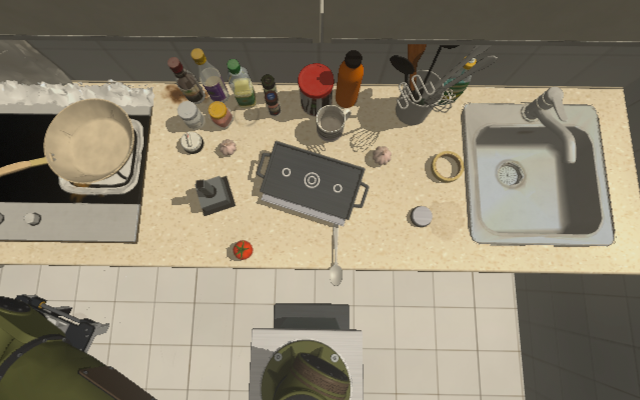

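The top view shows the stand at px (213,195) with the gauge rising to (200,188), the zero block at (421,216) and the griddle's double ring at (312,180). The scene view is mostly blocked by the arm. Next I'll get coarse positions.

```bash
cat > h.py <<'E'
from plant import bot, viewer, sensors
import cv2,numpy as np,pickle
from scipy.spatial.transform import Rotation as R
def ray(c,px):
    d=np.linalg.inv(c["mtx"])@np.r_[px,1.]
    return np.array(c["position"]),R.from_rotvec(c["rotation"]).apply(d/np.linalg.norm(d))
def onz(c,px,z):
    p,d=ray(c,px);return p+d*(z-p[2])/d[2]
def tri(rs):
    A=sum(np.eye(3)-np.outer(d,d) for p,d in rs);b=sum((np.eye(3)-np.outer(d,d))@p for p,d in rs)
    x=np.linalg.solve(A,b);return x,[np.linalg.norm(np.cross(x-p,d)) for p,d in rs]
def proj(c,P):
    q=c["mtx"]@R.from_rotvec(c["rotation"]).inv().apply(np.array(P)-c["position"]);return q[:2]/q[2]
def pose():
    s=sensors.read_state();return np.array(s["eef_pos"]),R.from_rotvec(s["ee_rot"])
def intool(v): return pose()[1].inv().apply(v)
E
python3 - <<'E'
from h import *
c=pickle.load(open("top.pkl","rb"));w=pickle.load(open("wrist.pkl","rb"))
for n,p,z in(("stand",(216,195),60),("gaugetop",(200,188),162),("zero",(421,215),20),("dbl",(312,180),52),("tom",(243,250),30),("tape",(447,167),20),("s1",(286,172),52),("s2",(338,188),52),("garA",(383,156),30),("cup",(330,120),60),("garB",(228,148),30)):print(n,onz(c,p,z).round())
p,r=pose();print(r.as_matrix().round(3));print("cam in tool",r.inv().apply(w["position"]-p),(r.inv()*R.from_rotvec(w["rotation"])).as_matrix().round(3))
E
```

```text
stand [528. 270.  60.]
gaugetop [525. 286. 162.]
zero [ 485. -336.   20.]
dbl [579.  -9.  52.]
tom [372. 188.  30.]
tape [ 635. -421.   20.]
s1 [603.  69.  52.]
s2 [556. -86.  52.]
garA [ 664. -224.   30.]
cup [766. -60.  60.]
garB [682. 252.  30.]
[[-0.936  0.353 -0.   ]
 [ 0.353  0.936 -0.001]
 [ 0.    -0.001 -1.   ]]
cam in tool [  72.17400934   -1.15952798 -161.7262484 ] [[ 0.    -0.968 -0.25 ]
 [ 1.    -0.     0.001]
 [-0.001 -0.25   0.968]]
```

View pics/wrist0.png

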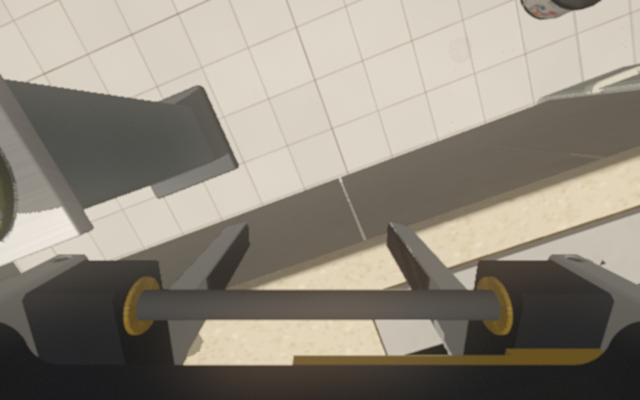

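The wrist picture shows only the floor, the counter edge and the fingers, so the camera is on the tool's +x side. I'll move above the stand and look twice.

```bash
python3 steer.py '[[-30,-10,-40,0],[-45,-15,-30,0],[-55,-16,0,0],[-55,-16,0,0],[-55,-16,0,0],[-55,-16,0,0],[-50,-12,0,0],[-20,-6,0,0],[0,0,0,0]]'
python3 - <<'E'
from h import *
c=viewer.capture("wrist");pickle.dump(c,open("w1.pkl","wb"));cv2.imwrite("pics/w1.png",c["img"][:,:,::-1]);print(sensors.read_state()["eef_pos"],c["position"],proj(c,[528,270,60]),proj(c,[525,286,162]))
E
python3 steer.py '[[-40,0,0,0],[-40,0,0,0],[0,0,0,0]]'
python3 - <<'E'
from h import *
c=viewer.capture("wrist");pickle.dump(c,open("w2.pkl","wb"));cv2.imwrite("pics/w2.png",c["img"][:,:,::-1]);print(sensors.read_state()["eef_pos"],c["position"])
a=cv2.imread("pics/w1.png");b=cv2.imread("pics/w2.png")
cv2.imwrite("pics/w12.png",np.hstack([a[0:400,120:520],b[0:400,120:520]]))
E
```

```text
time_s: 1.27
eef_pos: [498.1, 285.3, 292.0]
ee_rot: [-0.566, -3.089, 0.001]
wrist_force: [0.9, 0.6, -0.6]
grip_width: 94.1
gripper_force: 0.0
[497.38019213 286.01394206 292.19781719] [430.33826326 309.81098518 453.85187181] [315.54152003 200.39078738] [327.68627133 217.05844541]
time_s: 1.7
eef_pos: [573.0, 257.8, 291.8]
ee_rot: [-0.564, -3.09, 0.001]
wrist_force: [-0.3, -1.0, -0.6]
grip_width: 94.2
gripper_force: 0.0
[572.10081835 258.34621176 292.02489075] [505.2422148  282.24938737 453.60099807]
```

View pics/w12.png

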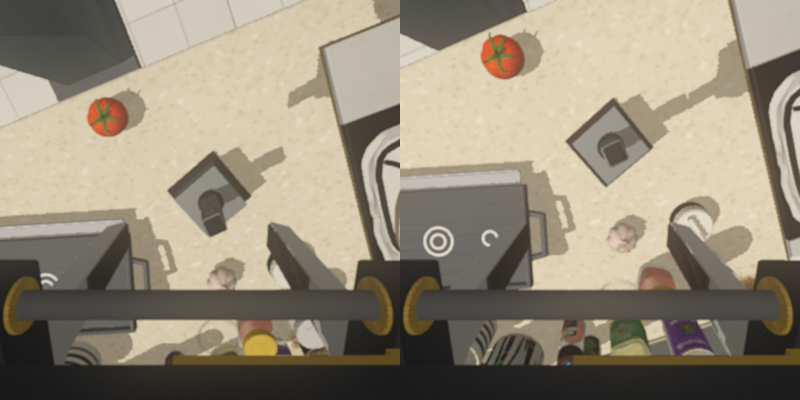

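Both wrist views show the stand (w1 px about (328,195), w2 about (328,142)) with the pen's dark square body in it. I'll enlarge to pick corners.

Run:
```python
import cv2,numpy as np
a=cv2.imread("pics/w1.png")[145:245,280:380];b=cv2.imread("pics/w2.png")[95:195,280:380]
f=lambda i:cv2.convertScaleAbs(cv2.resize(i,(400,400),interpolation=cv2.INTER_CUBIC),alpha=1.6)
cv2.imwrite("pics/z1.png",np.hstack([f(a),f(b)]))
```

```text
(no output)
```

View pics/z1.png

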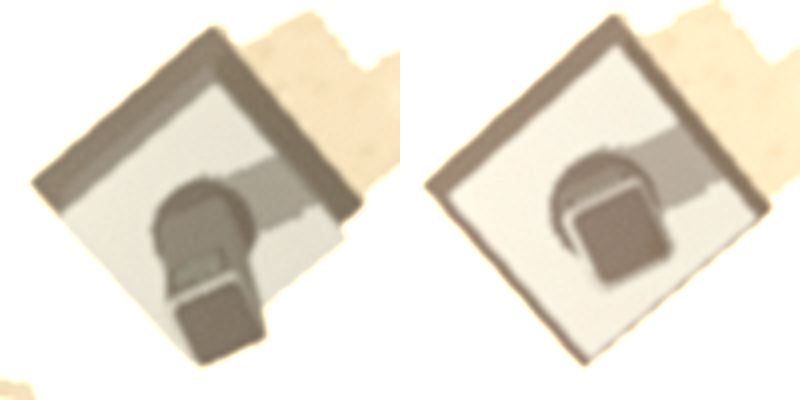

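In the left half the pen cap's square is centred near (220,322) in zoomed pixels, and in the right half near (222,234). The collar and the stand-top corners are also visible. I'll triangulate these.

```bash
cat > m.py <<'E'
from h import *
w1=pickle.load(open("w1.pkl","rb"));w2=pickle.load(open("w2.pkl","rb"))
L=lambda x,y:(280+x/4-.4,145+y/4-.4)
Rr=lambda x,y:(280+(x-400)/4-.4,95+y/4-.4)
for n,a,b in(("cap",(220,322),(622,234)),("collar",(204,230),(605,203)),("cTop",(215,83),(618,45)),("cR",(345,237),(765,210)),("cL",(60,212),(447,193))):
    x,e=tri([ray(w1,L(*a)),ray(w2,Rr(*b))]);print(n,x.round(1),np.round(e,1))
P=[onz(w2,Rr(*p),162) for p in((574,212),(638,182),(672,245),(605,285))]
Q=[onz(w2,Rr(*p),60) for p in((618,45),(765,210),(585,362),(447,193))]
for S in(P,Q):
    S=np.array(S)[:,:2];print("centre",S.mean(0).round(1))
    for i in range(4):
        d=S[(i+1)%4]-S[i];print(np.linalg.norm(d).round(1),(np.degrees(np.arctan2(d[1],d[0]))%90).round(1))
print("L cap",onz(w1,L(220,322),162),"R cap",onz(w2,Rr(622,234),162),onz(w1,L(204,230),66),onz(w2,Rr(605,203),66))
p,r=pose();print(np.degrees(np.arctan2(*r.as_matrix()[1::-1,1]))%90)
E
python3 m.py
```

```text
cap [538.1 289.6 157.5] [0. 0.]
collar [536.2 290.   67.1] [0.1 0.1]
cTop [489.5 311.8  59.3] [0.3 0.3]
cR [556.4 337.7  70.2] [2. 2.]
cL [515.  240.5  50.6] [1.1 1.1]
centre [537.  289.8]
17.9 4.2
18.3 9.0
20.0 10.4
20.5 2.8
centre [537.4 289.5]
74.9 22.9
81.8 20.3
76.3 18.2
75.7 19.2
L cap [536.41621999 289.89279939 162.        ] R cap [537.57988067 289.55899359 162.        ] [536.5121622  289.84464228  66.        ] [536.35580438 290.10051686  66.        ]
69.3633968716701
```

Gauge axis is at (536.7, 289.8), with cap and collar heights matching the text. Its yaw is about 6.6° mod 90. I'll turn the tool first, then work out the deltas.

```bash
python3 steer.py '[[20,0,0,-0.16],[20,0,0,-0.16],[0,0,0,-0.155],[0,0,0,0]]'
cat > go.py <<'E'
from h import *
import sys
p,r=pose();T=np.array([float(v) for v in sys.argv[1:4]]);M=r.as_matrix()
print("d tool",r.inv().apply(T-p).round(1),"y ang",np.degrees(np.arctan2(M[1,1],M[0,1])).round(2),"tool z",M[:,2].round(4),"q",sensors.read_state()["q"].round(2))
E
python3 go.py 536.7 289.8 110
```

```text
time_s: 2.25
eef_pos: [533.0, 269.7, 293.1]
ee_rot: [-0.181, 3.136, 0.001]
wrist_force: [-0.2, 0.9, -0.0]
grip_width: 93.9
gripper_force: 0.0
d tool [ -5.8  19.5 183.1] y ang 96.6 tool z [ 6.e-04  5.e-04 -1.e+00] q [ 0.41  0.37  1.27  0.    1.5  -1.28]
```

```bash
python3 steer.py '[[-5.8,19.5,20,0],[0,0,55,0],[0,0,55,0],[0,0,40,0],[0,0,13,0],[0,0,0,0]]' ; python3 go.py 536.7 289.8 110; python3 steer.py '[[0,0,0,0],[0,0,0,0],[0,0,0,0],[0,0,0,0],[0,0,0,0]]' 24 25;  python3 go.py 536.7 289.8 110
```

```text
time_s: 3.0
eef_pos: [537.9, 288.9, 110.0]
ee_rot: [-0.177, 3.136, 0.0]
wrist_force: [0.9, -1.2, 0.4]
grip_width: 94.3
gripper_force: 0.0
d tool [1.1 1.1 0. ] y ang 96.47 tool z [ 1.e-04  1.e-04 -1.e+00] q [ 0.43  0.54  1.45  0.    1.15 -1.25]
time_s: 3.62
eef_pos: [538.0, 288.4, 109.5]
ee_rot: [-0.179, 3.136, 0.0]
wrist_force: [0.1, 0.4, 0.3]
grip_width: 47.6
gripper_force: 0.0
d tool [ 1.1  1.5 -0.5] y ang 96.54 tool z [ 0.  0. -1.] q [ 0.43  0.54  1.45  0.    1.15 -1.25]
```

```bash
python3 steer.py '[[0,0,0,0],[0,0,0,0],[0,0,0,0],[0,0,0,0],[0,0,0,0]]' 20 25;  python3 go.py 536.7 289.8 110
```

```text
time_s: 4.25
eef_pos: [538.0, 288.5, 109.4]
ee_rot: [0.179, -3.136, -0.0]
wrist_force: [-0.4, 0.6, -0.9]
grip_width: 24.1
gripper_force: 25.0
d tool [ 1.1  1.4 -0.6] y ang 96.55 tool z [-0.  0. -1.] q [ 0.43  0.54  1.45  0.    1.15 -1.25]
```

Gripped at 24.1 mm. Lift straight up, then go toward the griddle for views from each side.

```bash
python3 steer.py '[[0,0,-15,0],[0,0,-30,0],[0,0,-45,0],[-5,-20,-30,0],[-10,-50,-10,0],[-10,-50,0,0],[-10,-50,0,0],[-4,-34,0,0],[0,0,0,0],[0,0,0,0]]'
cat > snap.py <<'E'
from h import *
import sys
n=sys.argv[1];c=viewer.capture("wrist");pickle.dump(c,open(n+".pkl","wb"));cv2.imwrite(f"pics/{n}.png",c["img"][:,:,::-1])
E
python3 snap.py g1; python3 steer.py '[[0,-20,0,0],[0,-40,0,0],[0,-45,0,0],[0,-45,0,0],[0,-30,0,0],[0,-10,0,0],[0,0,0,0],[0,0,0,0]]'; python3 snap.py g2;python3 - <<'E'
import cv2,numpy as np
a=cv2.imread("pics/g1.png");b=cv2.imread("pics/g2.png")
cv2.imwrite("pics/g12.png",np.vstack([a[20:320],b[20:320]]))
E
```

```text
time_s: 5.5
eef_pos: [599.8, 90.8, 240.0]
ee_rot: [-0.179, 3.136, 0.0]
wrist_force: [0.0, 0.5, -0.4]
grip_width: 23.9
gripper_force: 25.0
time_s: 6.55
eef_pos: [621.6, -97.4, 239.6]
ee_rot: [-0.181, 3.136, 0.0]
wrist_force: [-0.2, -1.3, -2.2]
grip_width: 23.9
gripper_force: 25.0
```

View pics/g12.png

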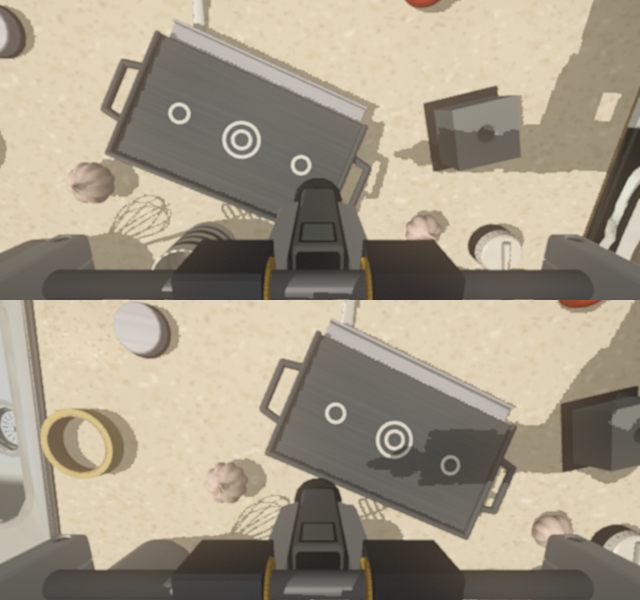

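The three spots are clear. In g1 they are at (179,133), double at (241,160), and (301,185). In g2 they are at (336,133), double at (394,160), and (450,185). The zero block's top is at about (140,48) in g2. I'll refine with ellipse fits.

Run:
```python
from h import *
def ell(c,x,y,h):
    g=cv2.cvtColor(c["img"],cv2.COLOR_RGB2GRAY)[y-h:y+h+1,x-h:x+h+1]
    g=cv2.resize(g,None,fx=4,fy=4,interpolation=cv2.INTER_CUBIC)
    t,b=cv2.threshold(g,0,255,cv2.THRESH_OTSU)
    cs,_=cv2.findContours(b,cv2.RETR_EXTERNAL,cv2.CHAIN_APPROX_NONE);k=max(cs,key=cv2.contourArea)
    e=cv2.fitEllipse(k);return np.array([x-h+(e[0][0]+.5)/4-.5,y-h+(e[0][1]+.5)/4-.5]),np.array(e[1])/4
g1=pickle.load(open("g1.pkl","rb"));g2=pickle.load(open("g2.pkl","rb"))
pts=[((179,133),(336,133),15),((241,160),(394,160),22),((301,185),(450,185),14)]
X=[]
for a,b,h in pts:
    ea,sa=ell(g1,*a,h);eb,sb=ell(g2,*b,h);x,e=tri([ray(g1,ea),ray(g2,eb)]);X.append(x)
    print(ea.round(1),sa.round(1),eb.round(1),sb.round(1),x.round(1),np.round(e,1),"z52:",onz(g1,ea,52).round(1),onz(g2,eb,52).round(1))
d=X[2]-X[0];print("y dir",np.linalg.norm(d),np.degrees(np.arctan2(d[1],d[0])))
t=pickle.load(open("top.pkl","rb"))
print("zero",onz(g2,(139,47),20))
```

```text
[178.9 132.9] [21.6 22.6] [335.2 132.8] [21.4 21.8] [556.3 -84.1  51.8] [0. 0.] z52: [556.3 -84.   52. ] [556.2 -84.1  52. ]
[241.1 159.3] [37.9 38.9] [393.6 158.9] [36.6 38.1] [579.4  -7.9  51.5] [0.3 0.3] z52: [579.7  -7.7  52. ] [579.1  -8.1  52. ]
[300.6 184.7] [20.7 20.8] [449.9 184.8] [19.6 20.5] [603.2  68.8  52.2] [0. 0.] z52: [603.2  68.8  52. ] [603.2  68.9  52. ]
y dir 159.97987764164637 72.9400139849143
zero [ 482.60804165 -335.17154231   20.        ]
```

The spot is at (579.5, -8.0, 51.8), with spacing exactly 160 and heights near 52. The griddle's y direction is 72.94°. Turn the tool to that, then go to the zero block.

```bash
python3 steer.py '[[0,-20,0,0.1],[0,-20,0,0.16],[0,-10,0,0.152],[0,0,0,0],[0,0,0,0]]'; python3 go.py 570 -300 230; python3 go.py 530 -390 230
```

```text
time_s: 7.22
eef_pos: [622.8, -147.4, 239.6]
ee_rot: [0.459, 3.108, 0.0]
wrist_force: [-0.0, 1.0, -1.9]
grip_width: 23.9
gripper_force: 25.0
d tool [   6.4 -161.3    9.5] y ang 73.18 tool z [ 1.e-04  0.e+00 -1.e+00] q [-0.29  0.49  1.21  0.    1.43 -1.57]
d tool [  18.7 -259.1    9.5] y ang 73.18 tool z [ 1.e-04  0.e+00 -1.e+00] q [-0.29  0.49  1.21  0.    1.43 -1.57]
```

```bash
python3 steer.py '[[0,-20,2,0],[1,-40,2,0],[2,-45,2,0],[2,-40,2,0],[1,-16,1,0],[0,0,0,0],[0,0,0,0]]';python3 snap.py k1; python3 steer.py '[[3,-20,0,0],[4,-35,0,0],[3,-30,0,0],[2,-13,0,0],[0,0,0,0],[0,0,0,0]]'; python3 snap.py k2
python3 - <<'E'
from h import *
for n in("k1","k2"):
    c=pickle.load(open(n+".pkl","rb"));print(n,proj(c,(483,-335,20)),c["position"].round())
a=cv2.imread("pics/k1.png");b=cv2.imread("pics/k2.png")
cv2.imwrite("pics/k12.png",np.vstack([a[20:320],b[20:320]]))
bot_=viewer.capture("scene");cv2.imwrite("pics/sc1.png",bot_["img"][:,:,::-1])
E
```

```text
time_s: 8.1
eef_pos: [570.2, -299.5, 230.6]
ee_rot: [0.464, 3.107, 0.0]
wrist_force: [-0.3, 0.8, -1.2]
grip_width: 24.0
gripper_force: 25.0
time_s: 8.9
eef_pos: [530.0, -389.8, 230.5]
ee_rot: [0.465, 3.107, 0.0]
wrist_force: [-0.4, 0.3, -1.8]
grip_width: 24.0
gripper_force: 25.0
k1 [271.65108046 124.46414065] [ 501. -279.  392.]
k2 [347.9629833  134.11960373] [ 461. -370.  392.]
```

View pics/k12.png

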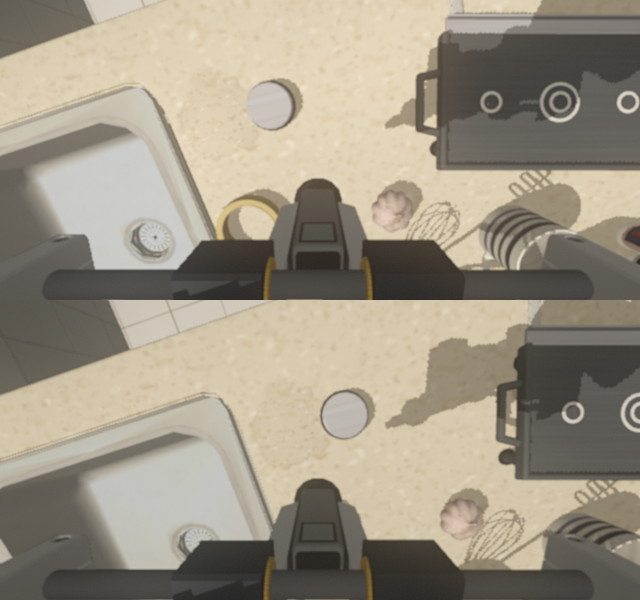

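The zero block's top is at about (270,124) in k1 and (345,134) in k2. I'll fit its outline.

Run:
```python
from h import *
E=[]
for n,(x,y) in(("k1",(270,124)),("k2",(345,134))):
    c=pickle.load(open(n+".pkl","rb"));h=34
    g=cv2.resize(c["img"][y-h:y+h+1,x-h:x+h+1],None,fx=4,fy=4,interpolation=cv2.INTER_CUBIC)
    hsv=cv2.cvtColor(g,cv2.COLOR_RGB2HSV);b=((hsv[...,1]<45)&(hsv[...,2]>110)).astype(np.uint8)*255
    b=cv2.morphologyEx(b,cv2.MORPH_OPEN,np.ones((9,9)))
    k=max(cv2.findContours(b,cv2.RETR_EXTERNAL,cv2.CHAIN_APPROX_NONE)[0],key=cv2.contourArea)
    e=cv2.fitEllipse(cv2.convexHull(k));p=np.array([x-h+(e[0][0]+.5)/4-.5,y-h+(e[0][1]+.5)/4-.5]);E.append(ray(c,p))
    print(p,np.array(e[1])/4,hsv[130,130],hsv[130,10],onz(c,p,20).round(1))
    cv2.drawContours(g,[k],-1,(255,0,0),1);cv2.ellipse(g,e,(0,255,0),1);cv2.imwrite(f"pics/{n}m.png",g[:,:,::-1])
    cv=c["img"];print("collar dark top rows:",[ (u,int(np.argmax(cv[185:240,u].sum(1)<200))+185) for u in(300,308,317,326,334)])
print(tri(E)); print(pose()[0])
a=cv2.imread("pics/k1m.png");b=cv2.imread("pics/k2m.png");s=cv2.imread("pics/sc1.png")[100:373,200:480]
s=cv2.resize(s,(250,276));cv2.imwrite("pics/km.png",np.hstack([a,b,s]))
```

```text
[268.91469955 125.28544617] [46.39969635 48.68182373] [ 16  16 201] [ 20  50 221] [ 482.9 -338.7   20. ]
collar dark top rows: [(300, 185), (308, 185), (317, 185), (326, 185), (334, 185)]
[344.30228806 134.69789505] [46.50478363 47.96743011] [ 18  16 189] [ 20  51 208] [ 482.3 -339.7   20. ]
collar dark top rows: [(300, 185), (308, 185), (317, 206), (326, 202), (334, 207)]
(array([ 482.65284633, -339.38517533,   15.45254496]), [np.float64(0.07452857963319333), np.float64(0.07452857963314201)])
[ 530.02652135 -389.7469399   230.55558671]
```

View pics/km.png

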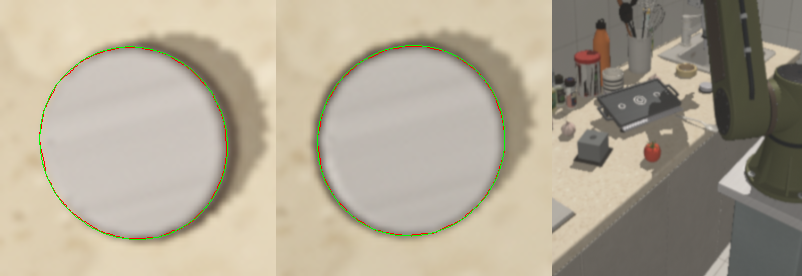

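The outline fits well. The zero centre is about (482.6, -339.5), and its diameter of about 61 mm is plausible. Next go above it.

```bash
python3 go.py 483.6 -339.8 127
cat > f.py <<'E'
from h import *
F=[]
for i in range(8):
    viewer.capture("top");s=sensors.read_state();F.append(np.r_[s["wrist_force"],s["wrist_torque"]*100,s["eef_pos"]])
print("F mean",np.mean(F,0).round(2),"std",np.std(F,0)[:3].round(2),s["time_s"])
E
```

```text
d tool [ 59.   34.2 103.5] y ang 73.01 tool z [ 1.e-04  0.e+00 -1.e+00] q [-0.69  0.54  1.16  0.    1.44 -1.96]
```

```bash
python3 steer.py '[[20,12,10,0],[24,14,30,0],[15,8.2,35,0],[0,0,22,0],[0,0,6.5,0],[0,0,0,0],[0,0,0,0],[0,0,0,0]]'; python3 f.py; python3 go.py 483.6 -339.8 117.5
python3 - <<'E'
from h import *
c=viewer.capture("scene");print(proj(c,(482.6,-339.5,20)))
c=viewer.capture("wrist");cv2.imwrite("pics/k3.png",c["img"][:,:,::-1])
E
```

```text
time_s: 10.0
eef_pos: [483.4, -340.8, 127.7]
ee_rot: [0.466, 3.106, -0.001]
wrist_force: [-0.2, -1.1, -2.3]
grip_width: 23.9
gripper_force: 25.0
F mean [ 1.9000e-01  1.5000e-01 -1.6600e+00 -1.4000e-01 -3.1000e+00  1.1800e+00
  4.8321e+02 -3.4067e+02  1.2717e+02] std [0.43 0.37 0.38] 10.4
d tool [-0.2  0.9  9.5] y ang 72.94 tool z [ 0. -0. -1.] q [-0.68  0.48  1.5  -0.    1.16 -1.95]
[372.35999063 183.65443078]
```

```bash
python3 steer.py '[[0,0.8,6,0],[0,0,3,0],[0,0,0,0]]'; python3 f.py; python3 steer.py '[[0,0,1.5,0],[0,0,1.5,0],[0,0,0,0],[0,0,0,0]]'; python3 f.py
```

```text
time_s: 10.88
eef_pos: [483.3, -339.7, 117.6]
ee_rot: [-0.466, -3.106, -0.0]
wrist_force: [-0.4, 0.4, -1.1]
grip_width: 23.6
gripper_force: 25.0
F mean [ 9.0000e-02  9.0000e-02 -1.6000e+00 -1.1200e+00  1.2700e+00 -3.3000e-01
  4.8339e+02 -3.3986e+02  1.1798e+02] std [0.41 0.65 0.53] 11.275
time_s: 11.78
eef_pos: [483.5, -339.9, 115.1]
ee_rot: [0.466, 3.107, -0.0]
wrist_force: [0.3, 0.0, 1.0]
grip_width: 23.9
gripper_force: 25.0
F mean [ 2.9000e-01 -5.8000e-01  4.8000e-01 -1.2510e+01 -1.1310e+01  1.9000e-01
  4.8344e+02 -3.3989e+02  1.1504e+02] std [0.41 0.42 0.48] 12.175
```

```bash
python3 steer.py '[[0,0,1.4,0],[0,0,1.3,0],[0,0,0,0],[0,0,0,0],[0,0,0,0],[0,0,0,0]]'; python3 f.py
```

```text
time_s: 12.92
eef_pos: [483.5, -339.9, 112.3]
ee_rot: [0.466, 3.107, -0.0]
wrist_force: [1.4, -0.9, 1.7]
grip_width: 23.8
gripper_force: 25.0
F mean [   1.06   -1.05    1.92  -32.11  -27.45   -1.67  483.42 -339.88  112.29] std [0.59 0.45 0.4 ] 13.325
```

```bash
python3 steer.py '[[0,0,0,0],[0,0,0,0],[0,0,0,0],[0,0,0,0],[0,0,0,0],[0,0,0,0],[0,0,0,0],[0,0,0,0],[0,0,0,0],[0,0,0,0]]'; python3 steer.py '[[0,0,0,0],[0,0,0,0],[0,0,0,0],[0,0,0,0],[0,0,0,0],[0,0,0,0],[0,0,0,0]]'; python3 f.py; python3 snap.py k4
python3 - <<'E'
import cv2
i=cv2.imread("pics/k4.png")[80:330,160:480];cv2.imwrite("pics/k4z.png",cv2.resize(i,None,fx=2.3,fy=2.3))
E
```

```text
time_s: 14.58
eef_pos: [483.4, -339.9, 112.3]
ee_rot: [0.466, 3.107, -0.0]
wrist_force: [2.3, -1.9, 1.7]
grip_width: 23.7
gripper_force: 25.0
time_s: 15.45
eef_pos: [483.4, -339.8, 112.3]
ee_rot: [-0.466, -3.107, 0.0]
wrist_force: [1.6, -1.6, 1.4]
grip_width: 23.7
gripper_force: 25.0
F mean [   0.97   -1.5     1.49  -40.83  -34.49   -0.65  483.38 -339.83  112.24] std [0.41 0.51 0.25] 15.85
```

View pics/k4z.png

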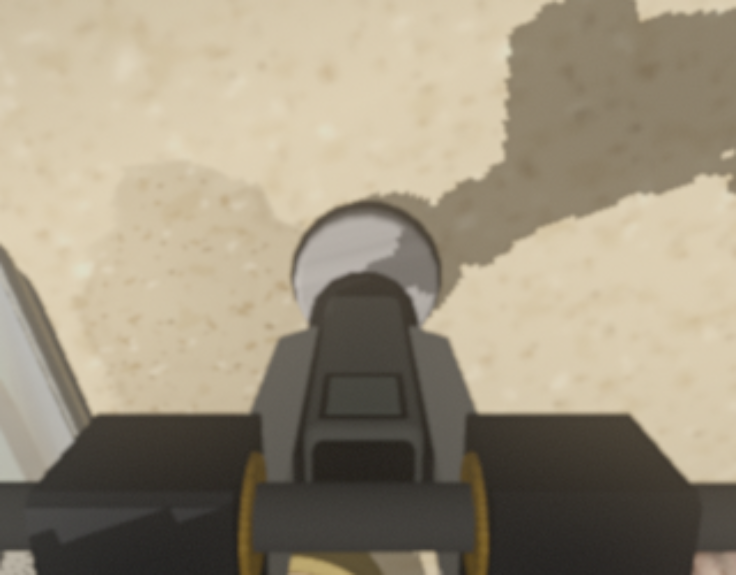

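Viewed from above, the pen is centred on the block (collar column 319). It was held at about 3.2 N for more than 3 s, so zeroing is done. The wrist can't be tilted by commands. So I'll lean the pen in the pads by easing its nose against the far wall of the fixed zero block under a reduced grip. Tool y already matches the griddle's y.

```bash
python3 steer.py '[[0,0,-5,0],[0,0,-12,0],[0,0,-13,0],[-20,0,0,0],[-22,0,0,0],[0,0,15,0],[0,0,15,0],[0,0,9.5,0],[0,0,0,0],[0,0,0,0]]'; python3 f.py; python3 steer.py '[[0,0,0,0],[0,0,0,0]]' - 8; python3 steer.py '[[2,0,0,0],[2,0,0,0],[1,0,0,0],[1,0,0,0],[1,0,0,0],[1,0,0,0],[0,0,0,0],[0,0,0,0]]'; python3 f.py; python3 snap.py t1
```

```text
time_s: 17.15
eef_pos: [523.6, -352.3, 103.2]
ee_rot: [0.466, 3.106, -0.0]
wrist_force: [-0.2, -0.4, -1.9]
grip_width: 23.5
gripper_force: 25.0
F mean [ 1.5000e-01 -2.3000e-01 -1.5100e+00  5.7000e-01  1.6300e+00 -6.4000e-01
  5.2362e+02 -3.5226e+02  1.0314e+02] std [0.45 0.8  0.37] 17.55
time_s: 17.8
eef_pos: [523.5, -352.2, 102.7]
ee_rot: [-0.466, -3.107, -0.0]
wrist_force: [0.2, 0.2, -1.4]
grip_width: 24.0
gripper_force: 8.0
time_s: 18.8
eef_pos: [515.9, -349.8, 102.8]
ee_rot: [0.466, 3.107, -0.0]
wrist_force: [2.2, -0.6, -0.2]
grip_width: 23.8
gripper_force: 8.0
F mean [ 1.8000e+00 -6.4000e-01 -6.0000e-01 -1.4170e+01 -4.9410e+01  1.2000e-01
  5.1594e+02 -3.4984e+02  1.0279e+02] std [0.58 0.56 0.44] 19.2
```

```bash
python3 steer.py '[[2,0,0,0],[2,0,0,0],[2,0,0,0],[2,0,0,0],[2,0,0,0],[2,0,0,0],[1,0,0,0],[0,0,0,0],[0,0,0,0]]'; python3 f.py; python3 snap.py t2
python3 - <<'E'
import cv2,numpy as np
a=cv2.imread("pics/k4.png")[170:320,260:380];b=cv2.imread("pics/t2.png")[170:320,260:380]
f=lambda i:cv2.convertScaleAbs(cv2.resize(i,None,fx=3.3,fy=3.3,interpolation=cv2.INTER_CUBIC),alpha=1.8)
cv2.imwrite("pics/tz.png",np.hstack([f(a),f(b)]))
E
```

```text
time_s: 20.38
eef_pos: [503.4, -346.0, 102.7]
ee_rot: [-0.466, -3.107, -0.0]
wrist_force: [0.7, -1.1, 0.3]
grip_width: 24.1
gripper_force: 8.0
F mean [ 7.8000e-01 -2.8000e-01 -1.8000e-01 -1.3320e+01 -2.1680e+01 -1.7500e+00
  5.0342e+02 -3.4598e+02  1.0270e+02] std [0.6  0.46 0.31] 20.775
```

View pics/tz.png

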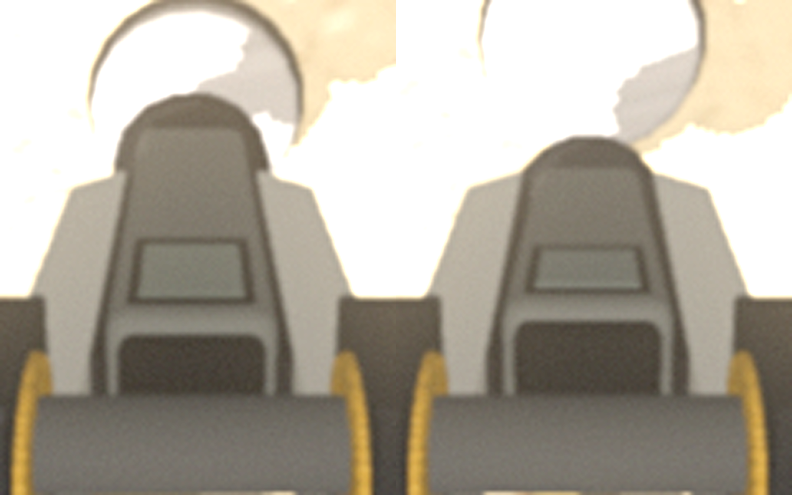

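The pen leans the right way: collar edge moved from V=95 to 137, body foot 127→168, window 240/301→247/291, cap edge 333→320. Solve the pose in the tool frame from these points.

```bash
cat > tilt.py <<'E'
from h import *
from scipy.optimize import least_squares
w=pickle.load(open("wrist.pkl","rb"));f,cy=w["mtx"][1,1],w["mtx"][1,2]
def v(x,z): # tool coords
    dx=x-72.17;dz=z+161.73;return cy+f*(-.968*dx-.25*dz)/(-.25*dx+.968*dz)
def pen(p,px,pz): # p=(x0,z0,th): pen origin's grip point (z=100) in tool; px,pz on pen
    a=pz-100;return p[0]+px*np.cos(p[2])+a*np.sin(p[2]), p[1]+px*np.sin(p[2])-a*np.cos(p[2])
def pred(p,F): return np.array([v(*pen(p,x,z)) for x,z in F])
def fit(obs0,obs1,names):
    o0=170+np.array(obs0)/3.3-.35;o1=170+np.array(obs1)/3.3-.35
    # feature x known; pen z of each feature from the upright view (pen upright at x0=1)
    X=dict(col=19,foot=12,w1=12,w2=12,cap=10)
    base=(1,-2.5,0);F=[]
    for n,o in zip(names,o0):
        z=least_squares(lambda z:v(*pen(base,X[n],z[0]))-o,[100.]).x[0];F.append((X[n],z))
    s=least_squares(lambda p:pred(p,F)-o1,[0,0,.1])
    print("pen z of features",np.round(F,1).tolist());print("x0,z0,theta",s.x.round(3),"res px",s.fun.round(2))
if __name__=="__main__":
    fit([95,127,240,301,333],[137,168,247,291,320],["col","foot","w1","w2","cap"])
E
python3 tilt.py
```

```text
pen z of features [[19.0, 59.8], [12.0, 61.2], [12.0, 123.4], [12.0, 143.9], [10.0, 149.0]]
x0,z0,theta [-1.736 -8.168  0.14 ] res px [-0.25  0.18  0.15  0.04 -0.12]
```

```bash
cat >> tilt.py <<'E'
    def depth(x,z): return -.25*(x-72.17)+.968*(z+161.73)
    base=(1,-2.5,0);F=[(19,59.8),(12,61.2),(12,123.4),(12,143.9),(10,149.)]
    o1=170+np.array([137,168,247,291,320])/3.3-.35
    u=21.8; 
    def res(p,wr=1.,rim=True):
        r=list(pred(p,F)-o1)
        for k,ratio,px in((4,147/148,45),(2,1.,37)):
            r.append((depth(*pen(base,*F[k]))/depth(*pen(p,*F[k]))-ratio)*px/.5*.5)
        if rim: r.append((p[0]-np.tan(p[2])*(82.7-p[1])+8/np.cos(p[2])+30-u)/1.5*.5)
        return np.array(r)
    for rim in(False,True):
        s=least_squares(res,[0,0,.1],kwargs=dict(rim=rim));C=np.linalg.inv(s.jac.T@s.jac)
        print(rim,s.x.round(3),s.fun.round(2),"sd@.4px",(.4*np.sqrt(np.diag(C))).round(3))
E
python3 tilt.py
```

```text
pen z of features [[19.0, 59.8], [12.0, 61.2], [12.0, 123.4], [12.0, 143.9], [10.0, 149.0]]
x0,z0,theta [-1.736 -8.168  0.14 ] res px [-0.25  0.18  0.15  0.04 -0.12]
False [-3.597 -3.559  0.13 ] [-0.17  0.04  0.31  0.11 -0.29  0.23 -0.27] sd@.4px [0.359 0.846 0.003]
True [-3.649 -3.512  0.13 ] [-0.09  0.12  0.33  0.1  -0.32  0.2  -0.29  0.44] sd@.4px [0.357 0.846 0.003]
```

θ is about 0.13 so far, with some slip of −4.5 mm in x. I've used my picture budget, so further tilt measurements come from edge profiles. Push 10 mm more, then measure numerically.

```bash
python3 steer.py '[[2,0,0,0],[2,0,0,0],[2,0,0,0],[2,0,0,0],[2,0,0,0],[0,0,0,0]]'; python3 f.py; python3 snap.py t3
cat > prof.py <<'E'
from h import *
import sys
from scipy.signal import find_peaks
for n in sys.argv[1:]:
    g=cv2.cvtColor(pickle.load(open(n+".pkl","rb"))["img"],cv2.COLOR_RGB2GRAY).astype(float)
    p=g[180:300,312:327].mean(1);d=np.gradient(p);k,_=find_peaks(abs(d),height=2.5)
    out=[]
    for i in k:
        if 0<i<len(d)-1:
            a,b,c=abs(d[i-1:i+2]);out.append((round(180+i+.5*(a-c)/(a-2*b+c),1),round(d[i],1)))
    print(n,out)
E
python3 prof.py k4 t2 t3
```

```text
time_s: 21.58
eef_pos: [493.7, -343.0, 102.7]
ee_rot: [-0.466, -3.107, -0.0]
wrist_force: [1.3, -0.7, -0.6]
grip_width: 24.3
gripper_force: 8.0
F mean [ 1.1400e+00 -2.6000e-01 -1.5200e+00 -4.8400e+00 -3.1160e+01  1.6400e+00
  4.9387e+02 -3.4304e+02  1.0271e+02] std [0.19 0.35 0.53] 21.975
k4 [(np.float64(193.1), np.float64(-8.0)), (np.float64(198.0), np.float64(-32.1)), (np.float64(208.4), np.float64(5.6)), (np.float64(241.2), np.float64(-6.4)), (np.float64(243.8), np.float64(7.4)), (np.float64(259.6), np.float64(-10.6)), (np.float64(262.2), np.float64(9.0)), (np.float64(270.9), np.float64(-16.4)), (np.float64(289.3), np.float64(5.1))]
t2 [(np.float64(201.1), np.float64(-3.0)), (np.float64(204.6), np.float64(2.5)), (np.float64(210.8), np.float64(-39.4)), (np.float64(220.6), np.float64(4.5)), (np.float64(243.1), np.float64(-3.9)), (np.float64(245.8), np.float64(4.8)), (np.float64(256.8), np.float64(-10.6)), (np.float64(259.3), np.float64(7.8)), (np.float64(266.8), np.float64(-16.5)), (np.float64(289.5), np.float64(4.7))]
t3 [(np.float64(211.4), np.float64(-3.7)), (np.float64(214.9), np.float64(3.0)), (np.float64(218.9), np.float64(-40.9)), (np.float64(228.0), np.float64(3.8)), (np.float64(247.1), np.float64(3.3)), (np.float64(254.7), np.float64(-5.4)), (np.float64(257.5), np.float64(6.2)), (np.float64(263.9), np.float64(-16.4)), (np.float64(289.3), np.float64(4.9))]
```

```bash
cat > fit2.py <<'E'
from tilt import *
import sys,json
O=dict(k4=[198.,208.4,243.8,259.6,270.9],t2=[210.8,220.6,245.8,256.8,266.8],t3=[218.9,228.,247.1,254.7,263.9])
if len(sys.argv)>1:O["new"]=json.loads(sys.argv[1])
# foot is z=54,x=12 and cap x=10,z=150 by the text: small camera pitch/offset calibrated on the upright view
X=[19,12,12,12,10];base=(1,-2.5,0)
F=[(x,least_squares(lambda z:v(*pen(base,x,z[0]))-o,[100.]).x[0]) for x,o in zip(X,O["k4"])]
off=[v(*pen(base,*f))-v(*pen(base,f[0],z)) for f,z in zip(F,(54,54,F[2][1],F[3][1],150))]
G=[(19,54),(12,54),F[2],F[3],(10,150)];print("offsets px if text sizes",np.round(off,1))
for n,o in O.items():
  for nm,FF,of in(("z",F,np.zeros(5)),("text",G,np.array(off))):
    s=least_squares(lambda p:np.r_[(pred(p,FF)+of-o)/.3,(p[1]+3)/1.],[0,-3,.1]);print(n,nm,s.x.round(3),(s.fun[:5]*.3).round(2))
E
python3 fit2.py
```

```text
offsets px if text sizes [ 1.5  3.   0.   0.  -0.8]
k4 z [ 1.178e+00 -2.972e+00  1.000e-03] [-0.01  0.01 -0.02 -0.01  0.02]
k4 text [ 1.178e+00 -2.968e+00  1.000e-03] [-0.01  0.02 -0.02 -0.01  0.02]
t2 z [-3.76  -3.083  0.128] [-0.14  0.12 -0.    0.26 -0.23]
t2 text [-3.54  -2.974  0.122] [-0.31  0.31 -0.13  0.36 -0.24]
t3 z [-6.827 -3.026  0.208] [-0.36  0.36 -0.17  0.56 -0.39]
t3 text [-6.472 -2.86   0.198] [-0.63  0.68 -0.37  0.73 -0.41]
```

```bash
python3 steer.py '[[1,0,0,0],[0.8,0,0,0],[0,0,0,0],[0,0,0,0]]'; python3 steer.py '[[0,0,0,0],[0,0,0,0],[0,0,0,0],[0,0,0,0]]' - 30; python3 steer.py '[[-3,0,0,0],[-5,0,-10,0],[0,0,-20,0],[0,0,-40,0],[0,0,-30,0],[0,0,0,0],[0,0,0,0],[0,0,0,0]]'; python3 f.py; python3 snap.py t4; python3 prof.py t4
```

```text
time_s: 22.52
eef_pos: [492.2, -342.6, 102.9]
ee_rot: [0.466, 3.107, -0.0]
wrist_force: [1.6, -0.2, 0.4]
grip_width: 24.3
gripper_force: 8.0
time_s: 23.02
eef_pos: [492.2, -342.6, 102.8]
ee_rot: [0.466, 3.107, -0.0]
wrist_force: [1.0, -0.1, 1.1]
grip_width: 23.5
gripper_force: 30.0
time_s: 24.02
eef_pos: [499.5, -344.6, 201.3]
ee_rot: [-0.466, -3.105, -0.002]
wrist_force: [-0.6, -1.3, -1.1]
grip_width: 23.9
gripper_force: 30.0
F mean [-1.2000e-01  4.0000e-02 -1.4600e+00  1.1000e-01  2.9000e-01  2.0000e-01
  4.9971e+02 -3.4481e+02  2.0216e+02] std [0.46 0.49 0.42] 24.425
t4 [(np.float64(193.6), np.float64(9.6)), (np.float64(220.0), np.float64(-47.3)), (np.float64(228.8), np.float64(3.2)), (np.float64(247.1), np.float64(3.0)), (np.float64(254.7), np.float64(-8.5)), (np.float64(257.3), np.float64(7.0)), (np.float64(263.5), np.float64(-13.3)), (np.float64(289.5), np.float64(4.3))]
```

```bash
python3 fit2.py '[220.0,228.8,247.1,254.7,263.5]' | tail -2
cat > tgt.py <<'E'
from h import *
import sys
th=.218;x0=-7.7;S=np.array([579.5,-8.0,51.8]);p,r=pose()
tip=np.array([x0-100*np.sin(th),0,-2.6+100*np.cos(th)]);n=r.apply([np.sin(th),0,-np.cos(th)])
print("tip tool",tip.round(1),"n",n.round(3),"want",[-.2086,.0640,.976])
for so in map(float,sys.argv[1:]):print(so,"d tool",r.inv().apply(S+so*n-r.apply(tip)-p).round(2))
print("tip now: offset from spot in tool",(r.inv().apply(p+r.apply(tip)-S)).round(2))
E
python3 tgt.py 40 25 5 0 -5
```

```text
new z [-7.233 -2.943  0.217] [-0.51  0.48 -0.01  0.37 -0.33]
new text [-6.862 -2.773  0.206] [-0.8   0.81 -0.22  0.55 -0.34]
tip tool [-29.3   0.   95. ] n [-0.207  0.063  0.976] want [-0.2086, 0.064, 0.976]
40.0 d tool [ 60.66 345.43  16.83]
25.0 d tool [ 57.42 345.43  31.47]
5.0 d tool [ 53.09 345.43  51.  ]
0.0 d tool [ 52.01 345.43  55.88]
-5.0 d tool [ 50.93 345.43  60.76]
tip now: offset from spot in tool [ -52.01 -345.43  -55.88]
```

```bash
python3 steer.py '[[4,25,0,0],[8,48,0,0],[9,52,0,0],[9,52,0,0],[9,52,0,0],[9,52,0,0],[7,45,0,0],[2.4,19.4,8,0],[0,0,14,0],[0,0,9.5,0]]'; python3 steer.py '[[0,0,0,0],[0,0,0,0]]'; python3 f.py; python3 tgt.py 8 3 0
```

```text
time_s: 25.72
eef_pos: [545.8, 1.4, 169.8]
ee_rot: [-0.467, -3.105, 0.001]
wrist_force: [-0.0, -0.1, -1.6]
grip_width: 24.0
gripper_force: 30.0
time_s: 25.98
eef_pos: [546.4, 1.4, 171.5]
ee_rot: [0.468, 3.106, -0.0]
wrist_force: [-0.3, -0.3, -0.1]
grip_width: 23.5
gripper_force: 30.0
F mean [-5.0000e-02 -7.0000e-02 -1.5200e+00  7.8000e-01  2.4300e+00  8.7000e-01
  5.4640e+02  1.9200e+00  1.7152e+02] std [0.31 0.39 0.38] 26.375
tip tool [-29.3   0.   95. ] n [-0.207  0.063  0.976] want [-0.2086, 0.064, 0.976]
8.0 d tool [-3.6   0.04 16.73]
3.0 d tool [-4.68  0.04 21.61]
0.0 d tool [-5.33  0.04 24.54]
tip now: offset from spot in tool [  5.33  -0.04 -24.54]
```

```bash
python3 steer.py '[[-2,0,9,0],[-1.8,0,8,0],[-0.9,0,4.6,0],[0,0,0,0],[0,0,0,0],[0,0,0,0]]'; python3 f.py; python3 steer.py '[[-0.4,0,2,0],[-0.4,0,2,0],[-0.2,0,1,0],[0,0,0,0],[0,0,0,0],[0,0,0,0]]'; python3 f.py; python3 tgt.py 0 -5; python3 snap.py t5; python3 prof.py t5
```

```text
time_s: 27.12
eef_pos: [550.9, 0.8, 149.9]
ee_rot: [0.466, 3.106, 0.0]
wrist_force: [-0.2, -0.2, -1.7]
grip_width: 24.0
gripper_force: 30.0
F mean [ 2.5000e-01 -1.0000e-02 -1.4300e+00  1.2200e+00  2.2700e+00  7.8000e-01
  5.5082e+02  7.7000e-01  1.4976e+02] std [0.43 0.44 0.46] 27.525
time_s: 28.28
eef_pos: [551.8, 0.5, 144.7]
ee_rot: [0.466, 3.107, 0.0]
wrist_force: [-0.0, 0.1, 0.2]
grip_width: 24.0
gripper_force: 30.0
F mean [-1.3000e-01  2.9000e-01  8.6000e-01  6.7000e-01  1.9100e+00  5.1000e-01
  5.5177e+02  4.9000e-01  1.4469e+02] std [0.54 0.43 0.6 ] 28.675
tip tool [-29.3   0.   95. ] n [-0.207  0.063  0.976] want [-0.2086, 0.064, 0.976]
0.0 d tool [ 0.34  0.02 -2.16]
-5.0 d tool [-0.75  0.02  2.72]
tip now: offset from spot in tool [-0.34 -0.02  2.16]
t5 [(np.float64(209.5), np.float64(38.6)), (np.float64(214.3), np.float64(-41.3)), (np.float64(219.6), np.float64(-19.7)), (np.float64(228.8), np.float64(7.2)), (np.float64(245.0), np.float64(-3.3)), (np.float64(247.0), np.float64(4.9)), (np.float64(254.8), np.float64(-12.4)), (np.float64(257.2), np.float64(10.8)), (np.float64(263.7), np.float64(-19.2)), (np.float64(289.3), np.float64(6.3))]
```

```bash
python3 steer.py '[[-0.3,0,1.3,0],[-0.25,0,1.2,0],[0,0,0,0],[0,0,0,0],[0,0,0,0]]'; python3 f.py; python3 tgt.py -5
python3 - <<'E'
from h import *
c=pickle.load(open("t5.pkl","rb"));S=np.array([579.5,-8,51.8]);xg=np.array([.956*.976,-.293*.976,.218]);yg=np.array([.2924,.9563,0])
print([proj(c,S-k*xg).round(1).tolist() for k in(23.5,21.5)],proj(c,S+22*yg),proj(c,S-22*yg))
g=cv2.cvtColor(c["img"],cv2.COLOR_RGB2GRAY)
for v in(212,216,220):print(v,[u+270 for u in np.flatnonzero(g[v,270:370]>130)])
E
```

```text
time_s: 29.35
eef_pos: [552.3, 0.3, 142.2]
ee_rot: [0.466, 3.107, -0.0]
wrist_force: [-0.4, -0.6, 1.8]
grip_width: 24.1
gripper_force: 30.0
F mean [ 0.0000e+00  2.0000e-01  1.2800e+00 -4.3000e-01  2.0400e+00 -1.0000e-01
  5.5229e+02  3.2000e-01  1.4217e+02] std [0.6  0.29 0.35] 29.75
tip tool [-29.3   0.   95. ] n [-0.207  0.063  0.976] want [-0.2086, 0.064, 0.976]
-5.0 d tool [-0.19  0.02  0.22]
tip now: offset from spot in tool [-0.89 -0.02  4.67]
[[318.4, 208.9], [318.4, 211.0]] [341.18525938 233.1593902 ] [295.68660541 233.22691644]
212 [np.int64(307), np.int64(308), np.int64(309), np.int64(310), np.int64(311), np.int64(312), np.int64(313), np.int64(314), np.int64(315), np.int64(316), np.int64(317), np.int64(318), np.int64(319), np.int64(320), np.int64(321), np.int64(322), np.int64(323), np.int64(324), np.int64(325), np.int64(326), np.int64(327), np.int64(328), np.int64(329), np.int64(330)]
216 [np.int64(301), np.int64(302), np.int64(303), np.int64(304), np.int64(305), np.int64(306), np.int64(307), np.int64(308), np.int64(309), np.int64(310), np.int64(311), np.int64(329), np.int64(330), np.int64(331), np.int64(332), np.int64(333), np.int64(334), np.int64(335)]
220 [np.int64(298), np.int64(299), np.int64(300), np.int64(301), np.int64(302), np.int64(303), np.int64(304), np.int64(305), np.int64(334), np.int64(335), np.int64(336), np.int64(337), np.int64(338)]
```

Ring arcs are symmetric about column 318 and the rows are as predicted, so the tip is on the middle. I'll press slightly further, hold, check and hand in.

```bash
python3 steer.py '[[-0.1,0,0.3,0],[0,0,0,0],[0,0,0,0],[0,0,0,0],[0,0,0,0],[0,0,0,0],[0,0,0,0],[0,0,0,0],[0,0,0,0],[0,0,0,0]]'; python3 f.py; python3 snap.py t6; python3 prof.py t6
```

```text
time_s: 31.0
eef_pos: [552.4, 0.3, 141.8]
ee_rot: [-0.466, -3.107, -0.0]
wrist_force: [-0.2, 0.9, 2.7]
grip_width: 23.6
gripper_force: 30.0
F mean [-5.9000e-01  3.5000e-01  1.8100e+00  4.4500e+00  4.9500e+00 -3.3000e-01
  5.5236e+02  3.0000e-01  1.4184e+02] std [0.39 0.45 0.39] 31.4
t6 [(np.float64(209.9), np.float64(42.0)), (np.float64(214.5), np.float64(-39.8)), (np.float64(219.6), np.float64(-19.4)), (np.float64(228.8), np.float64(7.2)), (np.float64(244.9), np.float64(-3.2)), (np.float64(247.1), np.float64(4.9)), (np.float64(254.8), np.float64(-12.2)), (np.float64(257.3), np.float64(10.9)), (np.float64(263.7), np.float64(-19.7)), (np.float64(289.3), np.float64(6.3))]
```

```bash
python3 steer.py '[[0,0,0,0],[0,0,0,0],[0,0,0,0],[0,0,0,0],[0,0,0,0],[0,0,0,0],[0,0,0,0],[0,0,0,0]]'; python3 f.py
```

```text
time_s: 32.45
eef_pos: [552.4, 0.3, 141.8]
ee_rot: [-0.466, -3.107, -0.0]
wrist_force: [-0.3, 0.5, 2.4]
grip_width: 23.9
gripper_force: 30.0
F mean [-2.0000e-01  9.0000e-02  1.4100e+00  6.5400e+00  3.6900e+00  8.1000e-01
  5.5237e+02  2.9000e-01  1.4184e+02] std [0.62 0.54 0.33] 32.85
```

Pressed at about 3.1 N, steady, with the tilt unchanged.

```bash
python3 -c "
from plant import bot, viewer, sensors
print(bot.close_job())"
```

```text
the job is handed in; nothing more can be done
None
```

The job is handed in, verdict not shown: I zeroed the gauge on the block for over 3 s at about 3.2 N, and it is now held still at about 3.1 N on the double-ringed spot, leaned to about 0.21–0.22 rad (plate slope 0.22) by easing its nose against the zero block.

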